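File the burr off a dough scraper's edge

TASK

Take the flat file from the chopping board and file the upturned edge of the dough scraper in its stand: at least three strokes, each using most of the file's length and pushed forward only (away from the robot), with a steady light pressure of about 8 N (never above 16 N), and lifted clear of the edge on each return, so that the edge is never dragged backward. Touch the scraper and stand with the file only, leave the other things where they are, and at last lay the file gently back on the board, flat with its grip up.

Things in the scene. Friction and masses are not known exactly. Their poses are not given: they have to be found in the camera images.
- file: Flat file, loose, about 0.3 kg: dark steel plate 140 long (x) x 30 wide (y) x 8 mm thick with teeth on its whole underside and, on its middle, an upright wooden grip 80 long x 18 wide, from 8 to 42 mm above the underside. Origin: centre of the underside; z up. Symmetrical: either end may go first. It starts flat on the board, long side pointing roughly away from the robot.
- file_grip (a point): Point in the file's wooden grip, 25 mm straight above the centre of the underside. Grasp here from above across the 18 mm width, fingertips 2 to 3 mm above the steel plate. Pressure away from the middle pivots the file in a weak grip: grip with 40 N or more.
- board: Wooden chopping board 230 (its x) x 300 (its y) x 22 mm, fixed, turned about a quarter turn so that its long side runs away from the robot. Origin: centre of the underside; the top is 22 mm above it.
- scraper_stand: Dark wooden stand, fixed; base 120 (x) x 156 (y) x 14 mm, two 54 mm high cheeks at y = +-68 mm. Origin: centre of the underside. Its x is the forward filing direction: away from the robot, turned up to 0.3 rad either way. A steel dough scraper stands in its rubber bed, wooden handle down, blade up; the level edge, 104 long, 3.5 mm thick, runs along the stand's y, over x = 0.
- edge_low (a point): Fixed point of the stand, 85 mm above its underside, under the middle of the edge: the lowest place where the unloaded edge can be. The scraper sits deeper or higher each time, so the edge lies 0 to 18 mm above this point and must be found by touch. Pressed down, it sinks in the rubber by about 0.33 mm per N, up to 8 mm.
- jaw (a joint): Rocking of the scraper on its rubber bed about an axis along the stand's y, some 67 mm below the edge, rad: 0 at rest, positive when the edge is dragged forward (stand +x), negative when dragged backward. Sprung, 8 N m/rad: 8 N of drag gives about 0.065.
- mug: Blue mug 77x107x90 mm, loose, bystander behind the stand. Origin under its centre.
- tub: Small green and white tub 72x71x71 mm, loose, bystander at the back. Origin under its centre.
- timer: Red and white egg timer 63 mm wide, 53 mm high, loose, bystander front left. Origin under its centre.
- pepper_shaker: Small clear shaker with grey top, 44 mm wide, 90 mm high, loose, bystander at the back. Origin under its centre.

How it is judged:
On the way, in this order (a step that is already met when the one before it is completed fails the run):
1. First stroke begins: the front part of the file bears on the edge and drags it forward (contact force between file and scraper_stand above 3.5 N and value of joint jaw above 0.012 rad and x of file in the frame of scraper_stand between -0.075 and -0.025 m and y of file in the frame of scraper_stand between -0.04 and 0.04 m and angle between the x axis of file and the x axis of scraper_stand, either way round below 0.3 rad), for 0.1 s.
2. First stroke, middle of the file passes the edge still bearing (contact force between file and scraper_stand above 3.5 N and value of joint jaw above 0.012 rad and x of file in the frame of scraper_stand between -0.015 and 0.015 m and y of file in the frame of scraper_stand between -0.04 and 0.04 m and angle between the x axis of file and the x axis of scraper_stand, either way round below 0.3 rad), for 0.1 s.
3. First stroke ends: the rear part of the file still bears on the edge (contact force between file and scraper_stand above 3.5 N and value of joint jaw above 0.012 rad and x of file in the frame of scraper_stand between 0.025 and 0.075 m and y of file in the frame of scraper_stand between -0.04 and 0.04 m and angle between the x axis of file and the x axis of scraper_stand, either way round below 0.3 rad), for 0.1 s.
4. Second stroke begins: the front part of the file bears on the edge and drags it forward (all of step 1), for 0.1 s.
5. Second stroke, middle of the file passes the edge still bearing (all of step 2), for 0.1 s.
6. Second stroke ends: the rear part of the file still bears on the edge (all of step 3), for 0.1 s.
7. Third stroke begins: the front part of the file bears on the edge and drags it forward (all of step 4), for 0.1 s.
8. Third stroke, middle of the file passes the edge still bearing (all of step 5), for 0.1 s.
9. Third stroke ends: the rear part of the file still bears on the edge (all of step 6), for 0.1 s.
At the end, for the whole second after the job is handed in: The file lies at rest, grip up and flat (within 0.1 rad, underside within 4 mm of the board's top) with its middle over the board, after at least three forward strokes that each bore on the edge with more than 3.5 N from 25 mm ahead of the file's middle to 25 mm behind it (z of file in the frame of board between 0.018 and 0.026 m and x of file in the frame of board between -0.115 and 0.115 m and y of file in the frame of board between -0.15 and 0.15 m and angle between the z axis of file and the z axis of board, either way round below 0.1 rad and height (world z) of file_grip above 0.04 m and linear speed of file below 0.02 m/s and contact force between file and scraper_stand below 0.1 N); the robot touches nothing.
It fails at once if The file is pressed or knocked on the scraper or stand with more than 16 N (contact force between file and scraper_stand above 16 N).
It fails at once if The edge is dragged backward (the scraper rocks back more than 0.02 rad) (value of joint jaw below -0.02 rad).
It fails at once if The robot itself touches the scraper or its stand (contact force between any of the fingers, the arm and scraper_stand above 1 N).
It fails at once if The file is dropped or slammed on the board (over 0.5 m/s within 2 cm of it) (z of file in the frame of board below 0.042 m and linear speed of file above 0.5 m/s).
It fails at once if A bystander is moved by more than 30 mm (distance of any of mug, tub, timer, pepper_shaker from where it was at the start of the episode above 0.03 m).
It also fails if it takes over 72 s, if anything falls off the work surface, if the arm or the gripper's body presses on something with over 40 N, if the wrist force passes 120 N, or if a joint passes its speed limit or range.

ROBOT

A 7-joint arm with a two-finger parallel gripper is mounted at the origin on a cart in front of the work surface, level with it; the furniture and walls round the work are solid. World frame = base frame: x ahead of the robot, y to its left, z up, the work surface at z = 0. Lengths are in m, angles in rad, forces in N, time in s.
With the tool pointing down it reaches from about 0.425 to 0.95 m from the base axis. Payload 16.7 kg.
Tool frame: the origin (TCP) lies midway between the tips of the shut fingers; the grasp point (between the pads) lies 19 mm behind it; z points along the fingers, y is the line along which they close (so a half turn about z gives the same grasp; the last joint's range is limited). The gripper opens to 94 mm and grips with 3 to 60 N. Pads are 16 mm wide; open, the fingers measure 119 mm over their backs; the gripper's body (75 mm by 177 mm) begins 78 mm behind the grasp point.
Start: joints at [-1.413, 0.426, 0.074, 1.606, -0.034, 1.111, -0.067], TCP at [0.204, 0.643, 0.205] pointing down, gripper open.
Joint ranges: [-2.85, 2.85], [-0.5, 2.14], [-1.23, 1.37], [0.21, 2.46], [-1.02, 4.16], [0.16, 2.05], [-2.73, 2.73]. Speed limits (rad/s): [1.89, 1.89, 2.39, 2.39, 3.01, 3.01, 3.01].

INTERFACE

Orientations are given as a 3x3 rotation matrix whose columns are the frame's x, y, z axes.
In Python, from workcell import ctrl, viewer, sign_off gives the robot as it stands. The module is installed in compiled form; this text tells all that it offers.
- The arm moves only by the tool jog_arm, never from a script. Its argument "moves" is a list of rows, each an object of numbers: "tx", "ty", "tz": the shift along the tool's x, y, z in cm; "spin": the turn about the tool's z in rad. In form: [{"tx": .., "ty": .., "tz": .., "spin": ..}, ...]. A call has 1 to 20 rows; each row shifts and turns the commanded pose from where the row before left it, along the tool's axes as they then stand; what a row does not reach is not made up. A row lasts 1/12 s, in which the tool goes at most 41.7 mm and 7.16 degrees, less where a joint would pass 70% of its speed; a pose out of reach is approached as far as the arm can. A call with a gripper value outside its range is refused whole. "jaw" is the opening, from 0 (shut) to 1 (fully open), set as the call begins (left out, the last holds). The fingers move at their own pace and stop on an object; "newtons" is the grip in N (left out, the last holds). Time passes only in rows, so rows that do not move let the fingers close. It gives the time, the measured TCP pose, the force, the opening and the grip force at its end, in the units of the state.
- ctrl.sense(): the state, without advancing time (a new reading comes with each control period).
- viewer.get_image(name): name is "scene" or "top" or "wrist"; returns the picture (384x512x3 uint8, blue, green, red); there is no depth.
- viewer.camera_model(name): a dict with "mtx" (3x3 intrinsics, pixels), "D" ([k1, k2, p1, p2, k3] as OpenCV has them; the pictures are not rectified), "position" and "attitude" of the camera in the world; the wrist camera has in their place "tool_from_camera" (4x4, takes a point from camera to tool coordinates, whose origin is the TCP and whose axes are the flange's). Camera axes: x right, y down, z forward; pixel columns grow to the right and rows downward; lengths in m; the calibration is good to about 2 mm. A picture is of the moment at which its call begins: read the wrist's pose just before it. camera_model takes no time and is no camera call.
- sign_off(): hands the job in; it is judged then, once.
The state is a dict: "time": time; "joints": joint angles; "dq": joint speeds; "joint_efforts": joint torques, N m; "position": TCP position; "tcp_rot": TCP orientation; "force": force on the tool from outside, world axes, zero at the start; "ft_torque": the same for the moment, N m; "width": finger opening in m; "gripper_force": force on a finger pad.
Only numpy, scipy, OpenCV 4.12 (cv2) and the standard library are available. Lean on these libraries where they do the work, as an engineer would, in place of code of your own. Each camera call takes 0.05 s, during which the arm holds its last target. There are 200 camera calls.

## Working session

There is one attempt and no reset: what is moved stays moved. The work goes in short steps, Python scripts to look and compute and a tool call to move; the robot and the scene stay as the last step left them, time stands still between calls to the robot, and variables do not carry over. Pictures are saved under pics/ and viewed, at most 10 in all, crops included, and the job is handed in when it is done.

Besides the shell and the picture viewer there is one more tool, called after "Request:" as a command line: name --argument value ..., lists and objects as JSON in quotes. jog_arm: Moves the arm, as the interface text tells. Its arguments: {"type":"object","properties":{"moves":{"type":"array"},"jaw":{"type":"number"},"newtons":{"type":"number"}},"required":["moves"]}

```bash
mkdir -p pics; python3 - <<'E'
from workcell import ctrl, viewer
import cv2,numpy as np
np.set_printoptions(precision=4,suppress=True)
s=ctrl.sense();print(s)
for n in("scene","top","wrist"):
    im=viewer.get_image(n);cv2.imwrite(f"pics/{n}0.png",im);print(n,viewer.camera_model(n))
a=cv2.imread("pics/scene0.png");b=cv2.imread("pics/top0.png")
E
```

```text
{'time': 0.0, 'joints': array([-1.4135,  0.4267,  0.0739,  1.6066, -0.0341,  1.1108, -0.0671]), 'dq': array([-0.0009, -0.0028, -0.0002,  0.0011,  0.002 ,  0.    ,  0.    ]), 'joint_efforts': array([  0.0008, -93.5828,   3.6673, -45.4175,  -0.0488,   0.0198,
         0.0001]), 'position': array([0.2038, 0.6431, 0.2048]), 'tcp_rot': array([[-0.9533,  0.302 , -0.0003],
       [ 0.302 ,  0.9533, -0.0012],
       [-0.0001, -0.0013, -1.    ]]), 'force': array([ 0.8269,  0.4925, -0.443 ]), 'ft_torque': array([-0.0355, -0.0584, -0.0225]), 'gripper_force': 0.0, 'width': 0.09383318818439837}
scene {'mtx': array([[349.0753,   0.    , 253.3024],
       [  0.    , 349.0753, 191.2374],
       [  0.    ,   0.    ,   1.    ]]), 'D': array([-0.0964,  0.    ,  0.    ,  0.    ,  0.    ]), 'position': array([0.0747, 0.4815, 0.6074]), 'attitude': array([[-0.6964, -0.425 ,  0.5783],
       [-0.7176,  0.4216, -0.5543],
       [-0.0083, -0.801 , -0.5986]])}
top {'mtx': array([[411.3527,   0.    , 255.4352],
       [  0.    , 411.3527, 190.8921],
       [  0.    ,   0.    ,   1.    ]]), 'D': array([-0.0085,  0.    ,  0.    ,  0.    ,  0.    ]), 'position': array([ 0.366 , -0.018 ,  1.0231]), 'attitude': array([[ 0.0583, -0.9737,  0.2201],
       [-0.9983, -0.0558,  0.0175],
       [-0.0047, -0.2208, -0.9753]])}
wrist {'mtx': array([[293.2873,   0.    , 252.7093],
       [  0.    , 293.2873, 187.7934],
       [  0.    ,   0.    ,   1.    ]]), 'D': array([-0.0386,  0.    ,  0.    ,  0.    ,  0.    ]), 'tool_from_camera': array([[ 0.0004, -0.9728, -0.2317,  0.0663],
       [ 1.    ,  0.0006, -0.0007, -0.0001],
       [ 0.0008, -0.2317,  0.9728, -0.18  ],
       [ 0.    ,  0.    ,  0.    ,  1.    ]])}
```

View pics/top0.png

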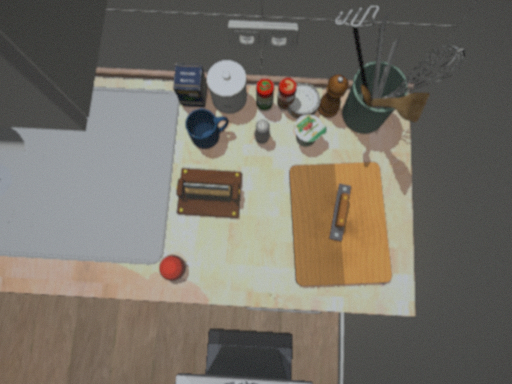

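View pics/scene0.png

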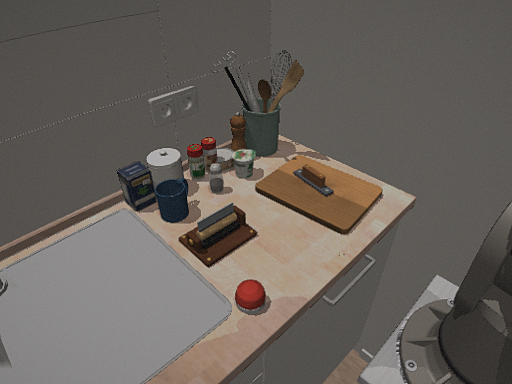

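The top view shows the file on the board at about (341,212), the stand at about (210,193), the timer at (172,267), the mug at (204,127), and the shaker at (262,130). Next I measure the file and stand.

```bash
cat > h.py <<'E'
import numpy as np,cv2
from workcell import ctrl,viewer
np.set_printoptions(precision=4,suppress=True)
def ray(n,px):
    m=viewer.camera_model(n)
    if n=="wrist":
        s=ctrl.sense();T=m["tool_from_camera"];R=s["tcp_rot"]@T[:3,:3];p=s["position"]+s["tcp_rot"]@T[:3,3]
    else: R=m["attitude"];p=m["position"]
    u=cv2.undistortPoints(np.array(px,float).reshape(-1,1,2),m["mtx"],m["D"]).reshape(-1,2)
    return p,np.c_[u,np.ones(len(u))]@R.T
def onto(n,px,z):
    p,d=ray(n,px);return p+d*((z-p[2])/d[:,2])[:,None]
def big(mask):
    c,_=cv2.findContours(mask.astype(np.uint8),cv2.RETR_EXTERNAL,cv2.CHAIN_APPROX_NONE);return max(c,key=cv2.contourArea)
def rect(n,c,z):
    w=onto(n,c.reshape(-1,2),z);r=cv2.minAreaRect((w[:,:2]*1000).astype(np.float32));return r,cv2.boxPoints(r)
E
python3 - <<'E'
from h import *
im=cv2.imread("pics/top0.png");hsv=cv2.cvtColor(im,cv2.COLOR_BGR2HSV);H,S,V=[hsv[...,i].astype(int) for i in range(3)]
def roi(m,x0,x1,y0,y1):
    o=np.zeros_like(m);o[y0:y1,x0:x1]=m[y0:y1,x0:x1];return o
for nm,m,z in(("board",roi((S>130)&(V>80),275,405,155,295),.022),("file plate",roi(S<110,315,365,175,250),.030),("grip",roi((S>110)&(V>0),330,352,188,236),.064),("stand",roi(V<115,165,255,160,225),.014)):
    c=big(m);print(nm,cv2.contourArea(c),*rect("top",c,z))
c1=cv2.resize(im[160:230,165:255],None,fx=4.4,fy=4.4,interpolation=2);c2=cv2.resize(im[175:250,300:380],None,fx=4.4,fy=4.4,interpolation=2)
h=min(c1.shape[0],c2.shape[0]);cv2.imwrite("pics/crop.png",np.hstack([c1[:h],c2[:h]]))
E
```

```text
board 10611.5 ((526.1082153320312, -208.27191162109375), (294.38116455078125, 224.8504180908203), 5.718996524810791) [[ 368.4471 -111.0738]
 [ 390.8534 -334.805 ]
 [ 683.7693 -305.47  ]
 [ 661.363   -81.7388]]
file plate 385.5 ((550.5538330078125, -209.3848419189453), (32.271915435791016, 141.60684204101562), 81.25684356689453) [[ 478.1204 -214.5708]
 [ 618.0817 -236.0958]
 [ 622.9872 -204.1989]
 [ 483.0259 -182.6739]]
grip 465.0 ((545.7269897460938, -211.48741149902344), (113.66291046142578, 35.18782043457031), 0.4171220362186432) [[ 488.7689 -194.3077]
 [ 489.0251 -229.4946]
 [ 602.6851 -228.6671]
 [ 602.4288 -193.4802]]
stand 2663.0 ((582.8305053710938, 117.52304077148438), (160.66043090820312, 117.05870819091797), 89.4547119140625) [[523.5393  37.7535]
 [640.5927  36.6394]
 [642.1217 197.2926]
 [525.0684 198.4066]]
```

View pics/crop.png

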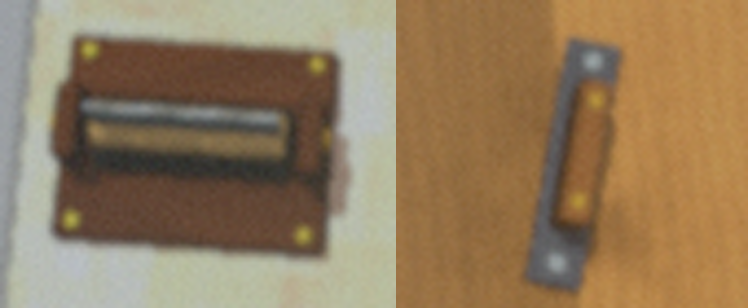

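The crop shows four brass screws on the stand base at (89,48), (317,64), (71,219) and (303,234). The file's end rivets are at (592,61) and (557,263), and its grip dots at (597,100) and (578,200). I'll convert them all to world positions.

```bash
python3 - <<'E'
from h import *
A=np.array([[89,48],[317,64],[71,219],[303,234]])/4.4+[165-.4,160-.4]
w=onto("top",A,.014);print(w[:,:2],w[:,:2].mean(0))
f=((w[0]-w[2])+(w[1]-w[3]))/2;l=((w[0]-w[1])+(w[2]-w[3]))/2
print("yaw",np.arctan2(f[1],f[0]),np.arctan2(-l[0],l[1]),np.linalg.norm(f),np.linalg.norm(l))
for P,z in(([[592,61],[557,263]],.030),([[597,100],[578,200]],.064)):
    w=onto("top",(np.array(P)-[396,0])/4.4+[299.6,174.6],z);d=w[0]-w[1];print(w[:,:2],w.mean(0),np.arctan2(d[1],d[0]),np.linalg.norm(d))
# scene view check
im=cv2.imread("pics/scene0.png");hsv=cv2.cvtColor(im,cv2.COLOR_BGR2HSV)
c1=cv2.resize(im[195:270,170:265],None,fx=4,fy=4,interpolation=2);c2=cv2.resize(im[150:225,270:350],None,fx=4,fy=4,interpolation=2)
cv2.imwrite("pics/crop2.png",np.hstack([c1,c2]))
E
```

```text
[[0.6367 0.1827]
 [0.6346 0.0503]
 [0.536  0.1833]
 [0.535  0.0514]] [0.5856 0.1169]
yaw -0.008202813670282166 -0.01160468224648375 0.10014099577204488 0.13216902242656817
[[ 0.6089 -0.2192]
 [ 0.4938 -0.2013]] [ 0.5514 -0.2102  0.03  ] -0.1545947865687337 0.11649131641716425
[[ 0.5791 -0.2152]
 [ 0.5238 -0.2057]] [ 0.5515 -0.2105  0.064 ] -0.1715703595875456 0.056063854189119106
```

View pics/crop2.png

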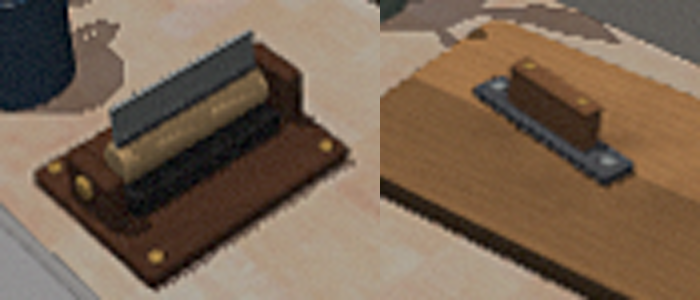

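```bash
python3 - <<'E'
from h import *
# edge height from scene: meet rays with plane x=0.5855
p,d=ray("scene",np.array([[250,32],[112,104]])/4+[170-.4,195-.4]);print("edge ends",p+d*((0.5855-p[0])/d[:,0])[:,None])
print("mug near rim at z=.09",onto("top",[[204,147],[188,127]],.09),"body",onto("top",[[204,147]],.0))
print("timer",onto("top",[[172,267]],.03))
E
```

```text
edge ends [[0.5855 0.0631 0.082 ]
 [0.5855 0.166  0.0881]]
mug near rim at z=.09 [[0.6768 0.1275 0.09  ]
 [0.7252 0.1705 0.09  ]] body [[0.7068 0.1415 0.    ]]
timer [[0.3935 0.1872 0.03  ]]
```

Request:
jog_arm --moves '[{"spin": -0.076}, {"spin": -0.076}, {"tx": -2.2, "ty": -2.5}, {"tx": -2.2, "ty": -2.5}, {"tx": -2.2, "ty": -2.5}, {"tx": -2.2, "ty": -2.5}, {"tx": -2.2, "ty": -2.5}, {"tx": -2.2, "ty": -2.5}, {"tx": -2.2, "ty": -2.5}, {"tx": -2.2, "ty": -2.5}, {"tx": -2.2, "ty": -2.5}, {"tx": -2.2, "ty": -2.5}, {"tx": -2.2, "ty": -2.5}, {"tx": -2.2, "ty": -2.5}, {"tx": -2.2, "ty": -2.5}, {"tx": -2.2, "ty": -2.5}]' --jaw 1 --newtons 60

```text
$.moves[0]: bad value
```

Request:
jog_arm --moves '[{"tx": 0, "ty": 0, "tz": 0, "spin": -0.076}, {"tx": 0, "ty": 0, "tz": 0, "spin": -0.076}, {"tx": -2.2, "ty": -2.5, "tz": 0, "spin": 0}, {"tx": -2.2, "ty": -2.5, "tz": 0, "spin": 0}, {"tx": -2.2, "ty": -2.5, "tz": 0, "spin": 0}, {"tx": -2.2, "ty": -2.5, "tz": 0, "spin": 0}, {"tx": -2.2, "ty": -2.5, "tz": 0, "spin": 0}, {"tx": -2.2, "ty": -2.5, "tz": 0, "spin": 0}, {"tx": -2.2, "ty": -2.5, "tz": 0, "spin": 0}, {"tx": -2.2, "ty": -2.5, "tz": 0, "spin": 0}, {"tx": -2.2, "ty": -2.5, "tz": 0, "spin": 0}, {"tx": -2.2, "ty": -2.5, "tz": 0, "spin": 0}, {"tx": -2.2, "ty": -2.5, "tz": 0, "spin": 0}, {"tx": -2.2, "ty": -2.5, "tz": 0, "spin": 0}, {"tx": -2.2, "ty": -2.5, "tz": 0, "spin": 0}, {"tx": -2.2, "ty": -2.5, "tz": 0, "spin": 0}]' --jaw 1 --newtons 60

```text
time: 1.48
position: [0.4547, 0.2486, 0.2055]
tcp_rot: [[-0.988, 0.154, 0.0], [0.154, 0.988, 0.0], [0.0, 0.0, -1.0]]
force: [0.6, -0.6, 0.4]
width: 0.0943
gripper_force: 0.0
```

Request:
jog_arm --moves '[{"tx": -1.03, "ty": -2.74, "tz": 0, "spin": 0}, {"tx": -1.03, "ty": -2.74, "tz": 0, "spin": 0}, {"tx": -1.03, "ty": -2.74, "tz": 0, "spin": 0}, {"tx": -1.03, "ty": -2.74, "tz": 0, "spin": 0}, {"tx": -1.03, "ty": -2.74, "tz": 0, "spin": 0}, {"tx": -1.03, "ty": -2.74, "tz": 0, "spin": 0}, {"tx": -1.03, "ty": -2.74, "tz": 0, "spin": 0}, {"tx": -1.03, "ty": -2.74, "tz": 0, "spin": 0}, {"tx": -1.03, "ty": -2.74, "tz": 0, "spin": 0}, {"tx": -1.03, "ty": -2.74, "tz": 0, "spin": 0}, {"tx": -1.03, "ty": -2.74, "tz": 0, "spin": 0}, {"tx": -1.03, "ty": -2.74, "tz": 0, "spin": 0}, {"tx": -1.03, "ty": -2.74, "tz": 0.5, "spin": 0}, {"tx": -1.03, "ty": -2.74, "tz": 1, "spin": 0}, {"tx": -1.03, "ty": -2.74, "tz": 1, "spin": 0}, {"tx": -1.03, "ty": -2.74, "tz": 1, "spin": 0}, {"tx": 0, "ty": 0, "tz": 0, "spin": 0}, {"tx": 0, "ty": 0, "tz": 0, "spin": 0}]'

```text
time: 2.98
position: [0.5487, -0.21, 0.1696]
tcp_rot: [[-0.988, 0.157, -0.002], [0.157, 0.988, -0.001], [0.002, -0.001, -1.0]]
force: [-0.7, 0.1, 0.5]
width: 0.0941
gripper_force: 0.0
```

```bash
python3 - <<'E'
from h import *
print(ctrl.sense()["position"],ctrl.sense()["joints"])
im=viewer.get_image("wrist");cv2.imwrite("pics/w1.png",im)
E
```

```text
[ 0.5487 -0.21    0.1696] [-0.1752  0.3545  0.5415  1.8667 -0.2157  0.9802  1.8732]
```

View pics/w1.png

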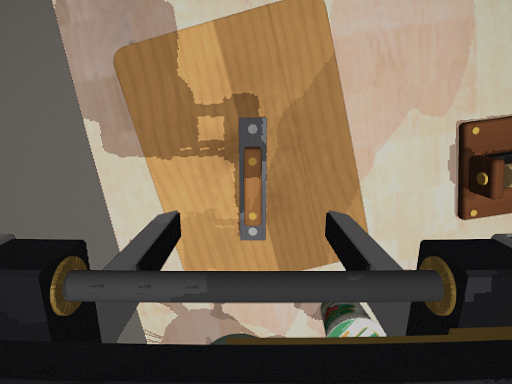

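The wrist view shows the file upright in the picture, with its rivets at (252.5,128.5) and (252.5,231.5) and its grip dots at (252.5,161) and (252.5,216).

```bash
python3 - <<'E'
from h import *
s=ctrl.sense()
for P,z in(([[252.5,128.5],[252.5,231.5]],.030),([[252.5,161],[252.5,216]],.064)):
    w=onto("wrist",P,z);d=w[1]-w[0];m=w.mean(0);print(m,np.arctan2(d[1],d[0]),np.linalg.norm(d),"tool delta",s["tcp_rot"].T@(m-s["position"]))
E
```

```text
[ 0.5521 -0.2098  0.03  ] -0.1556700462309636 0.11761142387431771 tool delta [-0.0034 -0.0007  0.1401]
[ 0.552  -0.2097  0.064 ] -0.1556714744024113 0.05678662189594996 tool delta [-0.0032 -0.0006  0.1061]
```

Request:
jog_arm --moves '[{"tx": -0.33, "ty": -0.06, "tz": 0, "spin": 0}, {"tx": 0, "ty": 0, "tz": 1.5, "spin": 0}, {"tx": 0, "ty": 0, "tz": 2, "spin": 0}, {"tx": 0, "ty": 0, "tz": 2, "spin": 0}, {"tx": 0, "ty": 0, "tz": 2, "spin": 0}, {"tx": 0, "ty": 0, "tz": 1.5, "spin": 0}, {"tx": 0, "ty": 0, "tz": 1, "spin": 0}, {"tx": 0, "ty": 0, "tz": 1, "spin": 0}, {"tx": 0, "ty": 0, "tz": 1, "spin": 0}, {"tx": 0, "ty": 0, "tz": 0.6, "spin": 0}, {"tx": 0, "ty": 0, "tz": 0.3, "spin": 0}, {"tx": 0, "ty": 0, "tz": 0.3, "spin": 0}, {"tx": 0, "ty": 0, "tz": 0, "spin": 0}, {"tx": 0, "ty": 0, "tz": 0, "spin": 0}, {"tx": 0, "ty": 0, "tz": 0, "spin": 0}]'

```text
time: 4.28
position: [0.5529, -0.2097, 0.0389]
tcp_rot: [[-0.988, 0.154, 0.001], [0.154, 0.988, -0.0], [-0.001, -0.0, -1.0]]
force: [0.5, 0.6, -0.1]
width: 0.094
gripper_force: 0.0
```

Request:
jog_arm --moves '[{"tx": 0.1, "ty": 0, "tz": 0.3, "spin": 0}, {"tx": 0, "ty": 0, "tz": 0.3, "spin": 0}, {"tx": 0, "ty": 0, "tz": 0, "spin": 0}, {"tx": 0, "ty": 0, "tz": 0, "spin": 0}]'

```text
time: 4.62
position: [0.5514, -0.2094, 0.0323]
tcp_rot: [[-0.988, 0.154, -0.0], [0.154, 0.988, 0.0], [0.0, -0.0, -1.0]]
force: [-0.3, -0.9, -0.6]
width: 0.0939
gripper_force: 0.0
```

Request:
jog_arm --moves '[{"tx": 0, "ty": 0, "tz": 0, "spin": 0}, {"tx": 0, "ty": 0, "tz": 0, "spin": 0}, {"tx": 0, "ty": 0, "tz": 0, "spin": 0}, {"tx": 0, "ty": 0, "tz": 0, "spin": 0}, {"tx": 0, "ty": 0, "tz": 0, "spin": 0}, {"tx": 0, "ty": 0, "tz": 0, "spin": 0}, {"tx": 0, "ty": 0, "tz": 0, "spin": 0}, {"tx": 0, "ty": 0, "tz": 0, "spin": 0}, {"tx": 0, "ty": 0, "tz": 0, "spin": 0}, {"tx": 0, "ty": 0, "tz": 0, "spin": 0}]' --jaw 0 --newtons 60

```text
time: 5.45
position: [0.5516, -0.2094, 0.0325]
tcp_rot: [[-0.988, 0.154, -0.0], [0.154, 0.988, -0.0], [0.0, -0.0, -1.0]]
force: [-0.3, -0.1, 1.0]
width: 0.0307
gripper_force: 0.0
```

Request:
jog_arm --moves '[{"tx": 0, "ty": 0, "tz": 0, "spin": 0}, {"tx": 0, "ty": 0, "tz": 0, "spin": 0}, {"tx": 0, "ty": 0, "tz": 0, "spin": 0}, {"tx": 0, "ty": 0, "tz": 0, "spin": 0}, {"tx": 0, "ty": 0, "tz": 0, "spin": 0}, {"tx": 0, "ty": 0, "tz": 0, "spin": 0}]'

```text
time: 5.95
position: [0.5516, -0.2095, 0.0325]
tcp_rot: [[-0.988, 0.154, -0.0], [0.154, 0.988, -0.0], [0.0, -0.0, -1.0]]
force: [0.3, -1.1, 0.7]
width: 0.0174
gripper_force: 60.0
```

Request:
jog_arm --moves '[{"tx": 0, "ty": 0, "tz": -0.5, "spin": 0}, {"tx": 0, "ty": 0, "tz": -1, "spin": 0}, {"tx": 0, "ty": 0, "tz": -2, "spin": 0}, {"tx": 0, "ty": 0, "tz": -2, "spin": 0}, {"tx": 0, "ty": 0, "tz": -2, "spin": 0}, {"tx": 0, "ty": 0, "tz": -2, "spin": 0}, {"tx": 0, "ty": 0, "tz": -2, "spin": 0}, {"tx": 0, "ty": 0, "tz": 0, "spin": 0}, {"tx": 0, "ty": 0, "tz": 0, "spin": 0}, {"tx": 0, "ty": 0, "tz": 0, "spin": 0}]'

```text
time: 6.78
position: [0.5512, -0.209, 0.1471]
tcp_rot: [[-0.988, 0.154, -0.001], [0.154, 0.988, 0.0], [0.001, 0.0, -1.0]]
force: [-0.1, -0.1, -2.9]
width: 0.0176
gripper_force: 60.0
```

Request:
jog_arm --moves '[{"tx": 0, "ty": 0, "tz": 0, "spin": -0.0725}, {"tx": 0, "ty": 0, "tz": 0, "spin": -0.0725}, {"tx": 0.08, "ty": 1.5, "tz": 0, "spin": 0}, {"tx": 0.08, "ty": 2.5, "tz": 0, "spin": 0}, {"tx": 0.08, "ty": 2.5, "tz": 0, "spin": 0}, {"tx": 0.08, "ty": 2.5, "tz": 0, "spin": 0}, {"tx": 0.08, "ty": 2.5, "tz": 0, "spin": 0}, {"tx": 0.08, "ty": 2.5, "tz": 0, "spin": 0}, {"tx": 0.08, "ty": 2.5, "tz": 0, "spin": 0}, {"tx": 0.08, "ty": 2.5, "tz": 0, "spin": 0}, {"tx": 0.08, "ty": 2.5, "tz": 0, "spin": 0}, {"tx": 0.08, "ty": 2.5, "tz": 0, "spin": 0}, {"tx": 0.08, "ty": 2.5, "tz": 0, "spin": 0}, {"tx": 0.08, "ty": 2.5, "tz": 0, "spin": 0}, {"tx": 0.08, "ty": 2.5, "tz": 0, "spin": 0}, {"tx": 0, "ty": 1.1, "tz": 0, "spin": 0}, {"tx": 0, "ty": 0, "tz": 0, "spin": 0}, {"tx": 0, "ty": 0, "tz": 0, "spin": 0}, {"tx": 0, "ty": 0, "tz": 0, "spin": 0}]'

```text
time: 8.37
position: [0.5441, 0.1153, 0.147]
tcp_rot: [[-1.0, 0.011, -0.001], [0.011, 1.0, -0.001], [0.001, -0.001, -1.0]]
force: [0.9, -0.9, -3.1]
width: 0.0174
gripper_force: 60.0
```

```bash
python3 - <<'E'
from h import *
s=ctrl.sense();print({k:s[k] for k in("time","joints","position","force","ft_torque","tcp_rot")})
im=viewer.get_image("scene");cv2.imwrite("pics/s2.png",cv2.resize(im[160:290,140:300],None,fx=4,fy=4,interpolation=2))
E
```

```text
{'time': 8.3667, 'joints': array([-0.6547,  0.3117,  0.3999,  1.9507, -0.1511,  0.9091,  1.3811]), 'position': array([0.5441, 0.1153, 0.147 ]), 'force': array([ 0.9432, -0.8541, -3.1253]), 'ft_torque': array([ 0.0212, -0.0306,  0.0718]), 'tcp_rot': array([[-0.9999,  0.011 , -0.0009],
       [ 0.011 ,  0.9999, -0.0009],
       [ 0.0009, -0.0009, -1.    ]])}
```

View pics/s2.png

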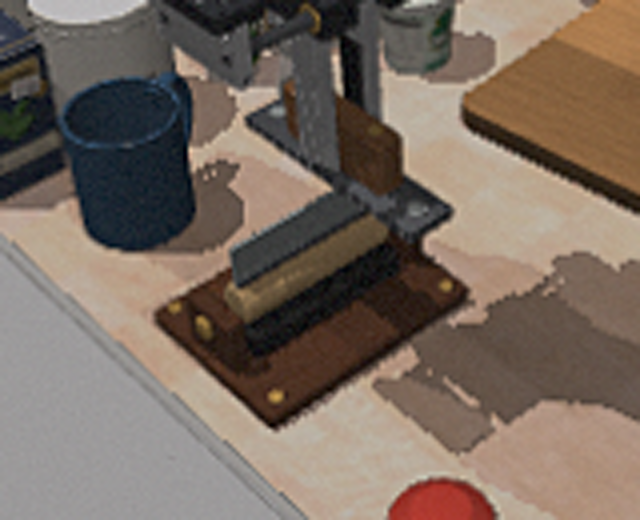

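Request:
jog_arm --moves '[{"tx": 0, "ty": 0, "tz": 0.8, "spin": 0}, {"tx": 0, "ty": 0, "tz": 1, "spin": 0}, {"tx": 0, "ty": 0, "tz": 0.8, "spin": 0}, {"tx": 0, "ty": 0, "tz": 0.4, "spin": 0}, {"tx": 0, "ty": 0, "tz": 0.1, "spin": 0}, {"tx": 0, "ty": 0, "tz": 0, "spin": 0}, {"tx": 0, "ty": 0, "tz": 0, "spin": 0}, {"tx": 0, "ty": 0, "tz": 0, "spin": 0}]'

```text
time: 9.08
position: [0.5446, 0.1168, 0.1168]
tcp_rot: [[-1.0, 0.01, 0.0], [0.01, 1.0, 0.0], [-0.0, 0.0, -1.0]]
force: [0.4, 0.6, -2.9]
width: 0.0176
gripper_force: 60.0
```

Request:
jog_arm --moves '[{"tx": 0, "ty": 0, "tz": 0.1, "spin": 0}, {"tx": 0, "ty": 0, "tz": 0.1, "spin": 0}, {"tx": 0, "ty": 0, "tz": 0.1, "spin": 0}, {"tx": 0, "ty": 0, "tz": 0, "spin": 0}, {"tx": 0, "ty": 0, "tz": 0, "spin": 0}]'

```text
time: 9.5
position: [0.5444, 0.1167, 0.1134]
tcp_rot: [[-1.0, 0.01, -0.0], [0.01, 1.0, -0.0], [0.0, -0.0, -1.0]]
force: [0.6, -0.6, -2.9]
width: 0.0176
gripper_force: 60.0
```

Request:
jog_arm --moves '[{"tx": 0, "ty": 0, "tz": 0.1, "spin": 0}, {"tx": 0, "ty": 0, "tz": 0.1, "spin": 0}, {"tx": 0, "ty": 0, "tz": 0.1, "spin": 0}, {"tx": 0, "ty": 0, "tz": 0, "spin": 0}, {"tx": 0, "ty": 0, "tz": 0, "spin": 0}]'

```text
time: 9.92
position: [0.5443, 0.1167, 0.1104]
tcp_rot: [[-1.0, 0.01, -0.0], [0.01, 1.0, -0.0], [0.0, -0.0, -1.0]]
force: [0.1, 0.6, -3.8]
width: 0.0176
gripper_force: 60.0
```

Request:
jog_arm --moves '[{"tx": 0, "ty": 0, "tz": 0.1, "spin": 0}, {"tx": 0, "ty": 0, "tz": 0.1, "spin": 0}, {"tx": 0, "ty": 0, "tz": 0.1, "spin": 0}, {"tx": 0, "ty": 0, "tz": 0, "spin": 0}, {"tx": 0, "ty": 0, "tz": 0, "spin": 0}]'

```text
time: 10.33
position: [0.5443, 0.1167, 0.1074]
tcp_rot: [[-1.0, 0.01, -0.0], [0.01, 1.0, -0.0], [0.0, -0.0, -1.0]]
force: [-0.2, -0.4, -2.7]
width: 0.0178
gripper_force: 60.0
```

Request:
jog_arm --moves '[{"tx": 0, "ty": 0, "tz": 0.1, "spin": 0}, {"tx": 0, "ty": 0, "tz": 0.1, "spin": 0}, {"tx": 0, "ty": 0, "tz": 0, "spin": 0}, {"tx": 0, "ty": 0, "tz": 0, "spin": 0}]'

```text
time: 10.67
position: [0.5444, 0.1166, 0.1054]
tcp_rot: [[-1.0, 0.01, -0.0], [0.01, 1.0, -0.0], [0.0, -0.0, -1.0]]
force: [-0.5, -0.2, -2.9]
width: 0.0178
gripper_force: 60.0
```

Request:
jog_arm --moves '[{"tx": 0, "ty": 0, "tz": 0.1, "spin": 0}, {"tx": 0, "ty": 0, "tz": 0.1, "spin": 0}, {"tx": 0, "ty": 0, "tz": 0, "spin": 0}, {"tx": 0, "ty": 0, "tz": 0, "spin": 0}]'

```text
time: 11.0
position: [0.5443, 0.1166, 0.1034]
tcp_rot: [[-1.0, 0.01, -0.0], [0.01, 1.0, -0.0], [0.0, -0.0, -1.0]]
force: [0.1, 0.6, -3.5]
width: 0.0177
gripper_force: 60.0
```

Request:
jog_arm --moves '[{"tx": 0, "ty": 0, "tz": 0.1, "spin": 0}, {"tx": 0, "ty": 0, "tz": 0.1, "spin": 0}, {"tx": 0, "ty": 0, "tz": 0, "spin": 0}, {"tx": 0, "ty": 0, "tz": 0, "spin": 0}]'

```text
time: 11.33
position: [0.5443, 0.1167, 0.1014]
tcp_rot: [[-1.0, 0.01, -0.0], [0.01, 1.0, -0.0], [0.0, -0.0, -1.0]]
force: [-0.0, -0.3, -2.8]
width: 0.0183
gripper_force: 60.0
```

Request:
jog_arm --moves '[{"tx": 0, "ty": 0, "tz": 0.1, "spin": 0}, {"tx": 0, "ty": 0, "tz": 0.1, "spin": 0}, {"tx": 0, "ty": 0, "tz": 0, "spin": 0}, {"tx": 0, "ty": 0, "tz": 0, "spin": 0}]'

```text
time: 11.67
position: [0.5443, 0.1167, 0.0994]
tcp_rot: [[-1.0, 0.01, -0.0], [0.01, 1.0, -0.0], [0.0, -0.0, -1.0]]
force: [-1.1, 0.8, -3.6]
width: 0.0177
gripper_force: 60.0
```

Request:
jog_arm --moves '[{"tx": 0, "ty": 0, "tz": 0.1, "spin": 0}, {"tx": 0, "ty": 0, "tz": 0.1, "spin": 0}, {"tx": 0, "ty": 0, "tz": 0, "spin": 0}, {"tx": 0, "ty": 0, "tz": 0, "spin": 0}]'

```text
time: 12.0
position: [0.5443, 0.1167, 0.0974]
tcp_rot: [[-1.0, 0.01, -0.0], [0.01, 1.0, -0.0], [0.0, -0.0, -1.0]]
force: [-0.2, 0.5, -3.4]
width: 0.0175
gripper_force: 60.0
```

```bash
python3 -c "
from h import *
s=ctrl.sense();print(s['position'],s['force'],s['ft_torque'])"
```

```text
[0.5443 0.1167 0.0974] [-0.1924  0.462  -3.3568] [ 0.0727 -0.0112 -0.019 ]
```

Request:
jog_arm --moves '[{"tx": 0, "ty": 0, "tz": 0.1, "spin": 0}, {"tx": 0, "ty": 0, "tz": 0.1, "spin": 0}, {"tx": 0, "ty": 0, "tz": 0, "spin": 0}, {"tx": 0, "ty": 0, "tz": 0, "spin": 0}]'

```text
time: 12.33
position: [0.5446, 0.1167, 0.0956]
tcp_rot: [[-1.0, 0.01, 0.0], [0.01, 1.0, 0.0], [-0.0, 0.0, -1.0]]
force: [-0.2, 0.3, 0.1]
width: 0.0176
gripper_force: 60.0
```

```bash
python3 -c "
from h import *
s=ctrl.sense();print(s['position'],s['force'],s['ft_torque'])"
```

```text
[0.5446 0.1167 0.0956] [-0.1978  0.2908  0.0994] [ 0.0134 -0.0673  0.0068]
```

Request:
jog_arm --moves '[{"tx": 0, "ty": 0, "tz": 0.08, "spin": 0}, {"tx": 0, "ty": 0, "tz": 0.08, "spin": 0}, {"tx": 0, "ty": 0, "tz": 0, "spin": 0}, {"tx": -0.1, "ty": 0, "tz": 0, "spin": 0}, {"tx": -0.2, "ty": 0, "tz": 0, "spin": 0}, {"tx": -0.2, "ty": 0, "tz": 0, "spin": 0}, {"tx": -0.2, "ty": 0, "tz": 0, "spin": 0}]'

```text
time: 12.92
position: [0.5511, 0.1166, 0.0937]
tcp_rot: [[-1.0, 0.01, -0.001], [0.01, 1.0, -0.0], [0.001, -0.0, -1.0]]
force: [-3.8, 0.1, 4.7]
width: 0.0178
gripper_force: 60.0
```

```bash
python3 -c "
from h import *
s=ctrl.sense();print(s['position'],s['force'],s['ft_torque'])"
```

```text
[0.5511 0.1166 0.0937] [-3.8478  0.1407  4.7102] [ 0.0677  0.9597 -0.0091]
```

Request:
jog_arm --moves '[{"tx": -0.2, "ty": 0, "tz": 0, "spin": 0}, {"tx": -0.25, "ty": 0, "tz": 0, "spin": 0}, {"tx": -0.25, "ty": 0, "tz": 0, "spin": 0}, {"tx": -0.25, "ty": 0, "tz": 0, "spin": 0}, {"tx": -0.25, "ty": 0, "tz": 0, "spin": 0}, {"tx": -0.25, "ty": 0, "tz": 0, "spin": 0}]'

```text
time: 13.42
position: [0.5658, 0.1165, 0.0937]
tcp_rot: [[-1.0, 0.01, -0.001], [0.01, 1.0, -0.0], [0.001, -0.0, -1.0]]
force: [-5.0, 0.2, 4.9]
width: 0.0176
gripper_force: 60.0
```

Request:
jog_arm --moves '[{"tx": -0.25, "ty": 0, "tz": 0, "spin": 0}, {"tx": -0.25, "ty": 0, "tz": 0, "spin": 0}, {"tx": -0.25, "ty": 0, "tz": 0, "spin": 0}, {"tx": -0.25, "ty": 0, "tz": 0, "spin": 0}, {"tx": -0.25, "ty": 0, "tz": 0, "spin": 0}, {"tx": -0.25, "ty": 0, "tz": 0, "spin": 0}, {"tx": -0.25, "ty": 0, "tz": 0, "spin": 0}]'

```text
time: 14.0
position: [0.5832, 0.1163, 0.0937]
tcp_rot: [[-1.0, 0.01, -0.001], [0.01, 1.0, -0.0], [0.001, -0.0, -1.0]]
force: [-5.4, 1.0, 6.2]
width: 0.0172
gripper_force: 60.0
```

Request:
jog_arm --moves '[{"tx": -0.25, "ty": 0, "tz": -0.02, "spin": 0}, {"tx": -0.25, "ty": 0, "tz": 0, "spin": 0}, {"tx": -0.25, "ty": 0, "tz": 0, "spin": 0}, {"tx": -0.25, "ty": 0, "tz": 0, "spin": 0}, {"tx": -0.25, "ty": 0, "tz": 0, "spin": 0}, {"tx": -0.25, "ty": 0, "tz": 0, "spin": 0}, {"tx": -0.25, "ty": 0, "tz": 0, "spin": 0}, {"tx": -0.25, "ty": 0, "tz": 0, "spin": 0}]'

```text
time: 14.67
position: [0.6036, 0.1161, 0.094]
tcp_rot: [[-1.0, 0.01, -0.0], [0.01, 1.0, -0.0], [0.0, -0.0, -1.0]]
force: [-4.3, 0.7, 3.5]
width: 0.0177
gripper_force: 60.0
```

Request:
jog_arm --moves '[{"tx": -0.25, "ty": 0, "tz": 0, "spin": 0}, {"tx": -0.25, "ty": 0, "tz": 0, "spin": 0}, {"tx": -0.25, "ty": 0, "tz": 0, "spin": 0}, {"tx": -0.25, "ty": 0, "tz": 0, "spin": 0}, {"tx": -0.25, "ty": 0, "tz": 0, "spin": 0}, {"tx": -0.25, "ty": 0, "tz": 0, "spin": 0}, {"tx": -0.25, "ty": 0, "tz": 0, "spin": 0}]'

```text
time: 15.25
position: [0.6211, 0.1159, 0.0941]
tcp_rot: [[-1.0, 0.01, -0.0], [0.01, 1.0, 0.0], [0.0, 0.0, -1.0]]
force: [-3.8, -0.7, 4.2]
width: 0.0173
gripper_force: 60.0
```

```bash
python3 -c "
from h import *
s=ctrl.sense();print(s['position'],s['force'],s['ft_torque'])"
```

```text
[0.6211 0.1159 0.0941] [-3.8347 -0.7374  4.2285] [ 0.0223  1.3671 -0.0103]
```

Request:
jog_arm --moves '[{"tx": -0.25, "ty": 0, "tz": 0, "spin": 0}, {"tx": -0.25, "ty": 0, "tz": 0, "spin": 0}, {"tx": -0.15, "ty": 0, "tz": -0.1, "spin": 0}, {"tx": -0.1, "ty": 0, "tz": -0.15, "spin": 0}, {"tx": 0, "ty": 0, "tz": -0.3, "spin": 0}, {"tx": 0, "ty": 0, "tz": -0.6, "spin": 0}, {"tx": 0, "ty": 0, "tz": -0.6, "spin": 0}, {"tx": 0, "ty": 0, "tz": 0, "spin": 0}, {"tx": 0, "ty": 0, "tz": 0, "spin": 0}]'

```text
time: 16.0
position: [0.6287, 0.116, 0.1122]
tcp_rot: [[-1.0, 0.01, 0.001], [0.01, 1.0, 0.0], [-0.001, 0.0, -1.0]]
force: [-0.8, 0.4, -3.8]
width: 0.0175
gripper_force: 60.0
```

```bash
python3 - <<'E'
from h import *
s=ctrl.sense();print(s['position'],s['force'])
im=viewer.get_image("scene");cv2.imwrite("pics/s3.png",cv2.resize(im[140:270,140:300],None,fx=4,fy=4,interpolation=2))
E
```

```text
[0.6287 0.116  0.1122] [-0.8375  0.3536 -3.7859]
```

View pics/s3.png

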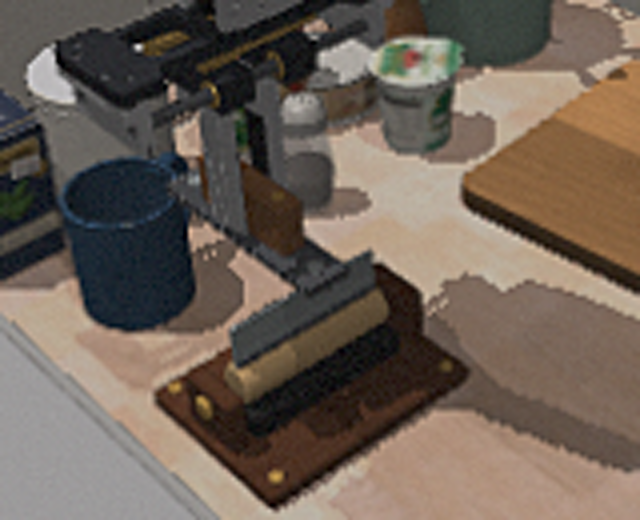

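The picture shows the scraper upright, the file level in the grip, and the mug still in place with its bottom at (130,328). Returning now, lifted clear, for stroke 2.

Request:
jog_arm --moves '[{"tx": 1, "ty": 0, "tz": 0, "spin": 0}, {"tx": 1.6, "ty": 0, "tz": 0, "spin": 0}, {"tx": 1.6, "ty": 0, "tz": 0, "spin": 0}, {"tx": 1.6, "ty": 0, "tz": 0, "spin": 0}, {"tx": 1.6, "ty": 0, "tz": 0, "spin": 0}, {"tx": 1.1, "ty": 0.1, "tz": 0, "spin": 0}, {"tx": 0, "ty": 0, "tz": 0, "spin": 0}, {"tx": 0, "ty": 0, "tz": 0.6, "spin": 0}, {"tx": 0, "ty": 0, "tz": 0.5, "spin": 0}, {"tx": 0, "ty": 0, "tz": 0.2, "spin": 0}, {"tx": 0, "ty": 0, "tz": 0, "spin": 0}, {"tx": 0, "ty": 0, "tz": 0, "spin": 0}, {"tx": 0, "ty": 0, "tz": 0, "spin": 0}]'

```text
time: 17.13
position: [0.5437, 0.1175, 0.0985]
tcp_rot: [[-1.0, 0.01, -0.0], [0.01, 1.0, -0.0], [0.0, -0.0, -1.0]]
force: [-0.0, -0.3, -3.9]
width: 0.0174
gripper_force: 60.0
```

Request:
jog_arm --moves '[{"tx": 0, "ty": 0, "tz": 0.1, "spin": 0}, {"tx": 0, "ty": 0, "tz": 0.1, "spin": 0}, {"tx": 0, "ty": 0, "tz": 0.1, "spin": 0}, {"tx": 0, "ty": 0, "tz": 0.1, "spin": 0}, {"tx": 0, "ty": 0, "tz": 0.06, "spin": 0}, {"tx": 0, "ty": 0, "tz": 0, "spin": 0}, {"tx": -0.1, "ty": 0, "tz": 0, "spin": 0}, {"tx": -0.2, "ty": 0, "tz": 0, "spin": 0}, {"tx": -0.2, "ty": 0, "tz": 0, "spin": 0}, {"tx": -0.2, "ty": 0, "tz": 0, "spin": 0}]'

```text
time: 17.97
position: [0.5502, 0.1177, 0.0939]
tcp_rot: [[-1.0, 0.01, -0.001], [0.01, 1.0, -0.0], [0.001, -0.0, -1.0]]
force: [-4.2, 0.1, 3.9]
width: 0.0176
gripper_force: 60.0
```

Request:
jog_arm --moves '[{"tx": -0.2, "ty": 0, "tz": 0, "spin": 0}, {"tx": -0.25, "ty": 0, "tz": 0, "spin": 0}, {"tx": -0.25, "ty": 0, "tz": 0, "spin": 0}, {"tx": -0.25, "ty": 0, "tz": 0, "spin": 0}, {"tx": -0.25, "ty": 0, "tz": 0, "spin": 0}, {"tx": -0.25, "ty": 0, "tz": 0, "spin": 0}]'

```text
time: 18.47
position: [0.5651, 0.1175, 0.0939]
tcp_rot: [[-1.0, 0.01, -0.0], [0.01, 1.0, -0.0], [0.0, -0.0, -1.0]]
force: [-4.5, -0.8, 3.7]
width: 0.0182
gripper_force: 60.0
```

Request:
jog_arm --moves '[{"tx": -0.25, "ty": 0, "tz": 0.01, "spin": 0}, {"tx": -0.25, "ty": 0, "tz": 0, "spin": 0}, {"tx": -0.25, "ty": 0, "tz": 0, "spin": 0}, {"tx": -0.25, "ty": 0, "tz": 0, "spin": 0}, {"tx": -0.25, "ty": 0, "tz": 0, "spin": 0}, {"tx": -0.25, "ty": 0, "tz": 0, "spin": 0}, {"tx": -0.25, "ty": 0, "tz": 0, "spin": 0}, {"tx": -0.25, "ty": 0, "tz": 0, "spin": 0}, {"tx": -0.25, "ty": 0, "tz": 0, "spin": 0}, {"tx": -0.25, "ty": 0, "tz": 0, "spin": 0}, {"tx": -0.25, "ty": 0, "tz": 0, "spin": 0}, {"tx": -0.25, "ty": 0, "tz": 0, "spin": 0}]'

```text
time: 19.47
position: [0.5952, 0.1172, 0.0939]
tcp_rot: [[-1.0, 0.01, -0.0], [0.01, 1.0, -0.0], [0.0, -0.0, -1.0]]
force: [-5.1, 0.4, 4.7]
width: 0.0175
gripper_force: 60.0
```

Request:
jog_arm --moves '[{"tx": -0.25, "ty": 0, "tz": 0, "spin": 0}, {"tx": -0.25, "ty": 0, "tz": 0, "spin": 0}, {"tx": -0.25, "ty": 0, "tz": 0, "spin": 0}, {"tx": -0.25, "ty": 0, "tz": 0, "spin": 0}, {"tx": -0.25, "ty": 0, "tz": 0, "spin": 0}, {"tx": -0.25, "ty": 0, "tz": 0, "spin": 0}, {"tx": -0.25, "ty": 0, "tz": 0, "spin": 0}, {"tx": -0.25, "ty": 0, "tz": 0, "spin": 0}, {"tx": -0.25, "ty": 0, "tz": 0, "spin": 0}, {"tx": -0.25, "ty": 0, "tz": 0, "spin": 0}, {"tx": -0.25, "ty": 0, "tz": 0, "spin": 0}]'

```text
time: 20.38
position: [0.6226, 0.1169, 0.0938]
tcp_rot: [[-1.0, 0.01, -0.0], [0.01, 1.0, -0.0], [0.0, -0.0, -1.0]]
force: [-4.3, 0.9, 4.0]
width: 0.0176
gripper_force: 60.0
```

Stroke 2 is done. Lift and return.

Request:
jog_arm --moves '[{"tx": -0.2, "ty": 0, "tz": 0, "spin": 0}, {"tx": -0.15, "ty": 0, "tz": -0.1, "spin": 0}, {"tx": -0.1, "ty": 0, "tz": -0.15, "spin": 0}, {"tx": 0, "ty": 0, "tz": -0.3, "spin": 0}, {"tx": 0, "ty": 0, "tz": -0.6, "spin": 0}, {"tx": 0, "ty": 0, "tz": -0.6, "spin": 0}, {"tx": 0, "ty": 0, "tz": 0, "spin": 0}, {"tx": 0, "ty": 0, "tz": 0, "spin": 0}, {"tx": 1, "ty": 0, "tz": 0, "spin": 0}, {"tx": 1.6, "ty": 0, "tz": 0, "spin": 0}, {"tx": 1.6, "ty": 0, "tz": 0, "spin": 0}, {"tx": 1.6, "ty": 0, "tz": 0, "spin": 0}, {"tx": 1.6, "ty": 0, "tz": 0, "spin": 0}, {"tx": 0.9, "ty": 0, "tz": 0, "spin": 0}, {"tx": 0, "ty": 0, "tz": 0, "spin": 0}, {"tx": 0, "ty": 0, "tz": 0, "spin": 0}]'

```text
time: 21.72
position: [0.5439, 0.118, 0.1116]
tcp_rot: [[-1.0, 0.009, 0.0], [0.009, 1.0, 0.0], [-0.0, 0.0, -1.0]]
force: [0.7, 0.9, -3.2]
width: 0.0179
gripper_force: 60.0
```

Request:
jog_arm --moves '[{"tx": 0, "ty": 0, "tz": 0.6, "spin": 0}, {"tx": 0, "ty": 0, "tz": 0.5, "spin": 0}, {"tx": 0, "ty": 0, "tz": 0.2, "spin": 0}, {"tx": 0, "ty": 0, "tz": 0, "spin": 0}, {"tx": 0, "ty": 0, "tz": 0, "spin": 0}, {"tx": 0, "ty": 0, "tz": 0, "spin": 0}]'

```text
time: 22.22
position: [0.5441, 0.1176, 0.0983]
tcp_rot: [[-1.0, 0.01, -0.0], [0.01, 1.0, -0.0], [0.0, -0.0, -1.0]]
force: [-0.9, -0.4, -3.3]
width: 0.0177
gripper_force: 60.0
```

Request:
jog_arm --moves '[{"tx": 0, "ty": 0, "tz": 0.1, "spin": 0}, {"tx": 0, "ty": 0, "tz": 0.1, "spin": 0}, {"tx": 0, "ty": 0, "tz": 0.1, "spin": 0}, {"tx": 0, "ty": 0, "tz": 0.1, "spin": 0}, {"tx": 0, "ty": 0, "tz": 0.05, "spin": 0}, {"tx": 0, "ty": 0, "tz": 0, "spin": 0}, {"tx": -0.1, "ty": 0, "tz": 0, "spin": 0}, {"tx": -0.2, "ty": 0, "tz": 0, "spin": 0}, {"tx": -0.2, "ty": 0, "tz": 0, "spin": 0}, {"tx": -0.2, "ty": 0, "tz": 0, "spin": 0}]'

```text
time: 23.05
position: [0.5506, 0.1176, 0.0938]
tcp_rot: [[-1.0, 0.01, -0.001], [0.01, 1.0, -0.0], [0.001, -0.0, -1.0]]
force: [-4.9, 0.4, 4.5]
width: 0.0176
gripper_force: 60.0
```

Request:
jog_arm --moves '[{"tx": -0.2, "ty": 0, "tz": 0, "spin": 0}, {"tx": -0.25, "ty": 0, "tz": 0, "spin": 0}, {"tx": -0.25, "ty": 0, "tz": 0, "spin": 0}, {"tx": -0.25, "ty": 0, "tz": 0, "spin": 0}, {"tx": -0.25, "ty": 0, "tz": 0, "spin": 0}, {"tx": -0.25, "ty": 0, "tz": 0, "spin": 0}]'

```text
time: 23.55
position: [0.5653, 0.1175, 0.0937]
tcp_rot: [[-1.0, 0.01, -0.001], [0.01, 1.0, -0.0], [0.001, -0.0, -1.0]]
force: [-4.0, 0.1, 5.2]
width: 0.0172
gripper_force: 60.0
```

Request:
jog_arm --moves '[{"tx": -0.25, "ty": 0, "tz": 0, "spin": 0}, {"tx": -0.25, "ty": 0, "tz": 0, "spin": 0}, {"tx": -0.25, "ty": 0, "tz": 0, "spin": 0}, {"tx": -0.25, "ty": 0, "tz": 0, "spin": 0}, {"tx": -0.25, "ty": 0, "tz": 0, "spin": 0}, {"tx": -0.25, "ty": 0, "tz": 0, "spin": 0}, {"tx": -0.25, "ty": 0, "tz": 0, "spin": 0}, {"tx": -0.25, "ty": 0, "tz": 0, "spin": 0}, {"tx": -0.25, "ty": 0, "tz": 0, "spin": 0}, {"tx": -0.25, "ty": 0, "tz": 0, "spin": 0}, {"tx": -0.25, "ty": 0, "tz": 0, "spin": 0}, {"tx": -0.25, "ty": 0, "tz": 0, "spin": 0}]'

```text
time: 24.55
position: [0.5952, 0.1171, 0.0937]
tcp_rot: [[-1.0, 0.01, -0.001], [0.01, 1.0, -0.0], [0.001, -0.0, -1.0]]
force: [-5.5, 0.8, 6.1]
width: 0.0178
gripper_force: 60.0
```

Request:
jog_arm --moves '[{"tx": -0.25, "ty": 0, "tz": 0, "spin": 0}, {"tx": -0.25, "ty": 0, "tz": 0, "spin": 0}, {"tx": -0.25, "ty": 0, "tz": 0, "spin": 0}, {"tx": -0.25, "ty": 0, "tz": 0, "spin": 0}, {"tx": -0.25, "ty": 0, "tz": 0, "spin": 0}, {"tx": -0.25, "ty": 0, "tz": 0, "spin": 0}, {"tx": -0.25, "ty": 0, "tz": 0, "spin": 0}, {"tx": -0.25, "ty": 0, "tz": 0, "spin": 0}, {"tx": -0.25, "ty": 0, "tz": 0, "spin": 0}, {"tx": -0.25, "ty": 0, "tz": 0, "spin": 0}, {"tx": -0.25, "ty": 0, "tz": 0, "spin": 0}]'

```text
time: 25.47
position: [0.6226, 0.1169, 0.0936]
tcp_rot: [[-1.0, 0.01, -0.001], [0.01, 1.0, -0.0], [0.001, -0.0, -1.0]]
force: [-4.2, -0.7, 5.6]
width: 0.0176
gripper_force: 60.0
```

Three strokes are done. Lift and carry the file back to the board.

Request:
jog_arm --moves '[{"tx": -0.2, "ty": 0, "tz": 0, "spin": 0}, {"tx": -0.15, "ty": 0, "tz": -0.1, "spin": 0}, {"tx": -0.1, "ty": 0, "tz": -0.15, "spin": 0}, {"tx": 0, "ty": 0, "tz": -0.3, "spin": 0}, {"tx": 0, "ty": 0, "tz": -0.8, "spin": 0}, {"tx": 0, "ty": 0, "tz": -1.4, "spin": 0}, {"tx": 0, "ty": 0, "tz": -1.4, "spin": 0}, {"tx": 0, "ty": 0, "tz": -1.4, "spin": 0}, {"tx": 0, "ty": 0, "tz": 0, "spin": 0}, {"tx": 1, "ty": 0, "tz": 0, "spin": 0}, {"tx": 1.6, "ty": 0, "tz": 0, "spin": 0}, {"tx": 1.6, "ty": 0, "tz": 0, "spin": 0}, {"tx": 1.6, "ty": 0, "tz": 0, "spin": 0}, {"tx": 1, "ty": 0, "tz": 0, "spin": 0}, {"tx": 0, "ty": 0, "tz": 0, "spin": 0}]'

```text
time: 26.72
position: [0.557, 0.1176, 0.1488]
tcp_rot: [[-1.0, 0.009, -0.002], [0.009, 1.0, 0.0], [0.002, 0.0, -1.0]]
force: [0.8, -0.4, -3.0]
width: 0.0177
gripper_force: 60.0
```

Request:
jog_arm --moves '[{"tx": 0, "ty": -1.5, "tz": 0, "spin": 0}, {"tx": 0, "ty": -2.5, "tz": 0, "spin": 0}, {"tx": 0, "ty": -2.5, "tz": 0, "spin": 0}, {"tx": 0, "ty": -2.5, "tz": 0, "spin": 0}, {"tx": 0, "ty": -2.5, "tz": 0, "spin": 0}, {"tx": 0, "ty": -2.5, "tz": 0, "spin": 0}, {"tx": 0, "ty": -2.5, "tz": 0, "spin": 0}, {"tx": 0, "ty": -2.5, "tz": 0, "spin": 0}, {"tx": 0, "ty": -2.5, "tz": 0, "spin": 0}, {"tx": 0, "ty": -2.5, "tz": 0, "spin": 0}, {"tx": 0, "ty": -2.5, "tz": 0, "spin": 0}, {"tx": 0, "ty": -2.5, "tz": 0, "spin": 0}, {"tx": 0, "ty": -2.5, "tz": 0, "spin": 0}, {"tx": 0, "ty": -1.1, "tz": 0, "spin": 0}, {"tx": 0, "ty": 0, "tz": 0, "spin": 0.07}, {"tx": 0, "ty": 0, "tz": 0, "spin": 0.07}, {"tx": 0, "ty": 0, "tz": 0, "spin": 0}, {"tx": 0, "ty": 0, "tz": 0, "spin": 0}, {"tx": 0, "ty": 0, "tz": 0, "spin": 0}]'

```text
time: 28.3
position: [0.5564, -0.208, 0.1492]
tcp_rot: [[-0.989, 0.146, -0.0], [0.146, 0.989, -0.0], [0.0, -0.0, -1.0]]
force: [-0.6, -0.6, -2.8]
width: 0.0176
gripper_force: 60.0
```

Lower to about 0.036 first, then creep down.

Request:
jog_arm --moves '[{"tx": 0, "ty": 0, "tz": 1, "spin": 0}, {"tx": 0, "ty": 0, "tz": 2, "spin": 0}, {"tx": 0, "ty": 0, "tz": 2, "spin": 0}, {"tx": 0, "ty": 0, "tz": 2, "spin": 0}, {"tx": 0, "ty": 0, "tz": 1.5, "spin": 0}, {"tx": 0, "ty": 0, "tz": 1, "spin": 0}, {"tx": 0, "ty": 0, "tz": 0.8, "spin": 0}, {"tx": 0, "ty": 0, "tz": 0.5, "spin": 0}, {"tx": 0, "ty": 0, "tz": 0.4, "spin": 0}, {"tx": 0, "ty": 0, "tz": 0.1, "spin": 0}, {"tx": 0, "ty": 0, "tz": 0, "spin": 0}, {"tx": 0, "ty": 0, "tz": 0, "spin": 0}, {"tx": 0, "ty": 0, "tz": 0, "spin": 0}]'

```text
time: 29.38
position: [0.5565, -0.2085, 0.0369]
tcp_rot: [[-0.989, 0.149, 0.001], [0.149, 0.989, -0.0], [-0.001, -0.0, -1.0]]
force: [-0.5, 0.9, -3.2]
width: 0.0172
gripper_force: 60.0
```

Request:
jog_arm --moves '[{"tx": 0, "ty": 0, "tz": 0.1, "spin": 0}, {"tx": 0, "ty": 0, "tz": 0.1, "spin": 0}, {"tx": 0, "ty": 0, "tz": 0.05, "spin": 0}, {"tx": 0, "ty": 0, "tz": 0, "spin": 0}, {"tx": 0, "ty": 0, "tz": 0, "spin": 0}]'

```text
time: 29.8
position: [0.5561, -0.2084, 0.0338]
tcp_rot: [[-0.989, 0.149, -0.0], [0.149, 0.989, -0.0], [0.0, -0.0, -1.0]]
force: [1.0, -0.3, -3.9]
width: 0.0176
gripper_force: 60.0
```

Request:
jog_arm --moves '[{"tx": 0, "ty": 0, "tz": 0.07, "spin": 0}, {"tx": 0, "ty": 0, "tz": 0.05, "spin": 0}, {"tx": 0, "ty": 0, "tz": 0, "spin": 0}, {"tx": 0, "ty": 0, "tz": 0, "spin": 0}]'

```text
time: 30.13
position: [0.5562, -0.2084, 0.0327]
tcp_rot: [[-0.989, 0.149, -0.0], [0.149, 0.989, -0.0], [0.0, -0.0, -1.0]]
force: [0.5, 0.4, -2.6]
width: 0.0175
gripper_force: 60.0
```

Request:
jog_arm --moves '[{"tx": 0, "ty": 0, "tz": 0.03, "spin": 0}, {"tx": 0, "ty": 0, "tz": 0.02, "spin": 0}, {"tx": 0, "ty": 0, "tz": 0, "spin": 0}, {"tx": 0, "ty": 0, "tz": 0, "spin": 0}]'

```text
time: 30.47
position: [0.5562, -0.2085, 0.0325]
tcp_rot: [[-0.989, 0.149, 0.0], [0.149, 0.989, 0.0], [-0.0, 0.0, -1.0]]
force: [-2.9, 1.8, 6.2]
width: 0.0178
gripper_force: 60.0
```

Contact with the board. Open partly, then fully, and rise.

Request:
jog_arm --moves '[{"tx": 0, "ty": 0, "tz": 0, "spin": 0}, {"tx": 0, "ty": 0, "tz": 0, "spin": 0}, {"tx": 0, "ty": 0, "tz": 0, "spin": 0}, {"tx": 0, "ty": 0, "tz": 0, "spin": 0}, {"tx": 0, "ty": 0, "tz": 0, "spin": 0}, {"tx": 0, "ty": 0, "tz": 0, "spin": 0}, {"tx": 0, "ty": 0, "tz": 0, "spin": 0}, {"tx": 0, "ty": 0, "tz": 0, "spin": 0}, {"tx": 0, "ty": 0, "tz": 0, "spin": 0}, {"tx": 0, "ty": 0, "tz": 0, "spin": 0}]' --jaw 0.7

```text
time: 31.3
position: [0.5562, -0.2085, 0.0322]
tcp_rot: [[-0.989, 0.149, -0.0], [0.149, 0.989, -0.0], [0.0, -0.0, -1.0]]
force: [-0.4, -0.3, -1.2]
width: 0.0659
gripper_force: 0.0
```

Request:
jog_arm --moves '[{"tx": 0, "ty": 0, "tz": -0.5, "spin": 0}, {"tx": 0, "ty": 0, "tz": -1.5, "spin": 0}, {"tx": 0, "ty": 0, "tz": -2, "spin": 0}, {"tx": 0, "ty": 0, "tz": -2, "spin": 0}, {"tx": 0, "ty": 0, "tz": -2, "spin": 0}, {"tx": 0, "ty": 0, "tz": -2, "spin": 0}, {"tx": 0, "ty": 0, "tz": -2, "spin": 0}, {"tx": 0, "ty": 0, "tz": 0, "spin": 0}, {"tx": 0, "ty": 0, "tz": 0, "spin": 0}, {"tx": 0, "ty": 0, "tz": 0, "spin": 0}]'

```text
time: 32.13
position: [0.556, -0.2082, 0.152]
tcp_rot: [[-0.989, 0.149, -0.0], [0.149, 0.989, 0.0], [0.0, 0.0, -1.0]]
force: [0.1, -0.2, -1.1]
width: 0.0658
gripper_force: 0.0
```

```bash
python3 - <<'E'
from h import *
print(ctrl.sense()["force"])
im=viewer.get_image("scene");cv2.imwrite("pics/s4.png",im)
E
```

```text
[ 0.1474 -0.1845 -1.0984]
```

View pics/s4.png

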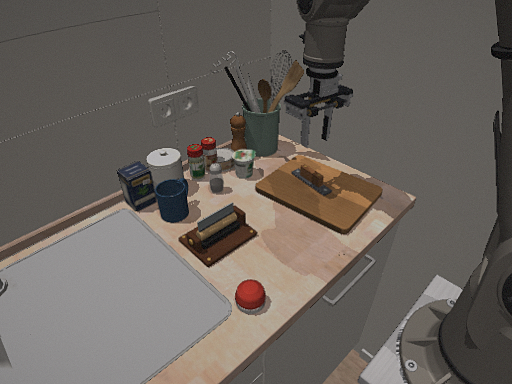

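The file lies flat with its grip up on the board at (313,178). The gripper is clear of everything, and the mug, timer, tub and shaker are where they started.

```bash
python3 -c "
from workcell import sign_off
print(sign_off())"
```

```text
the job is handed in; nothing more can be done
None
```

The job is handed in, verdict not shown: three forward strokes at about 7–9 N in the wrist-force readings, lifted clear on each return; the file lies flat, grip up, on the board, and the other things look unmoved.

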